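# Pull out both supports, fold the packing desk down, stand the bur block on it

### The arm

A 6-joint arm with a two-finger parallel gripper is mounted at the origin on a cart in front of the work surface, level with it; the furniture and walls round the work are solid. World frame = base frame: x ahead of the robot, y to its left, z up, the work surface at z = 0. Lengths are in m, angles in rad, forces in N, time in s.
With the tool pointing down it reaches from about 0.3 to 0.875 m from the base axis. Payload 6.4 kg.
Tool frame: the origin (TCP) lies between the finger pads; the fingertips stand 19 mm ahead of it and the grasp point (between the pads) is the TCP (ctrl.tips_ahead is the z of the fingertips in the tool frame, in m); z points along the fingers, y is the line along which they close (so a half turn about z gives the same grasp; the last joint's range is limited). The gripper opens to 85 mm and grips with 20 to 120 N. Pads are 22 mm wide; open, the fingers measure 114 mm over their backs; the gripper's body (76 mm by 85 mm) begins 54 mm behind the grasp point. The pads swing forward as they close: fully open they stand 13 mm farther back than shut.
Start: joints at [-1.431, 0.181, 1.607, -0, 1.354, -0.206], TCP at [0.195, -0.541, 0.25] pointing down, gripper open.
Joint ranges: [-2.99, 2.99], [-0.89, 2.07], [0.3, 2.58], [-1.14, 4.28], [0, 2.63], [-3.12, 3.12]. Speed limits (rad/s): [2.57, 2.57, 3.01, 3.14, 3.14, 3.14].

### API

Orientations are given as a unit quaternion [w, x, y, z].
In Python, from bench import readout, vision, ctrl gives the robot as it stands.
- The arm moves only by the tool play_rows, never from a script. Its arguments are lists of equal length, an entry for each row: "xyz": the shift along the tool's x, y, z in mm, a list of three; "rot": the turn, a rotation vector about the tool's x, y, z in rad, a list of three; "grip": the opening, from 0 (shut) to 1 (fully open). In form: {"xyz": [[x, y, z], ...], "rot": [[rx, ry, rz], ...], "grip": [grip, ...]}. A call has exactly 10 rows; each row is the pose to reach, as a shift and turn from the pose commanded when the call began, along the tool's axes at that moment; what a row does not reach only later rows make up. A row lasts 1/8 s, in which the tool goes at most 62.5 mm and 10.7 degrees, less where a joint would pass 70% of its speed; a pose out of reach is approached as far as the arm can. A call with a gripper value outside its range is refused whole. The fingers move at their own pace and stop on an object; the grip force is fixed at half the most. Time passes only in rows, so rows that repeat a pose let the fingers close, or fill a call up. It gives the time, the measured TCP pose, the force, the opening and the grip force at its end, in the units of the state.
- readout.get_obs(): the state, without advancing time (a new reading comes with each control period).
- vision.camera(name): name is "scene" or "top" or "wrist"; returns a dict with "color" (480x640x3 uint8, red, green, blue), "depth" (480x640 float32, m along the optical axis (not along the pixel's ray), 0 where there is no reading), "camera_matrix" (3x3 intrinsics, pixels), "extrinsics" (4x4, takes a point from camera to world coordinates); the wrist camera has in their place "hand_eye" (4x4, takes a point from camera to tool coordinates, whose origin is the TCP and whose axes are the flange's). Camera axes: x right, y down, z forward; pixel columns grow to the right and rows downward; lengths in m; the calibration is good to about 2 mm. A picture is of the moment at which its call begins: read the wrist's pose just before it.
- ctrl.hand_in(): hands the job in; it is judged then, once.
The state is a dict: "time_s": time; "q": joint angles; "dq": joint speeds; "joint_efforts": joint torques, N m; "eef_pos": TCP position; "eef_rot": TCP orientation; "wrist_force": force on the tool from outside, world axes, zero at the start; "torque": the same for the moment, N m; "opening": opening from 0.0 (shut) to 1.0 (fully open); "grasp_force": force on a finger pad.
Only numpy, scipy, OpenCV 4.12 (cv2) and the standard library are available. Lean on these libraries where they do the work, as an engineer would, in place of code of your own. Each camera call takes 0.05 s, during which the arm holds its last target. There are 200 camera calls.

### The job

Make the small fold-down packing desk ready: pull both of its supports fully out, then lower the flap by its handle until it rests level on them, without letting it drop. Then stand the blue bur block on the black mat of the lowered flap, let go of it, and leave the timer, the bottle and the tape roll where they are.

Things in the scene. Friction and masses are not known exactly. Their poses are not given: they have to be found in the camera images.
- support_left (a joint): how far the left support (seen from the robot; light wooden bar, 16 mm wide, 22 mm high, low in the base of the white desk) is pulled out, m: 0 is home, 0.07 is fully out against its stop. Starts at 0 to 0.01. Slides with about 1.5 N of friction and stays where it is left.
- support_right (a joint): the same for the right support.
- left_pull (a point): pull knob (blue upright cylinder, 18 mm in diameter, 30 mm tall) on a 30 mm steel stem at the front end of the left support; this point is the knob's centre, 41 mm above the worktop. It travels with the support. Its x axis points from the knob back into the desk; pull against it, level with the worktop. Nothing stands within 30 mm of the knob on its two sides, so it can be pinched between the sides from above.
- right_pull (a point): pull knob (blue upright cylinder, 18 mm in diameter, 30 mm tall) on a 30 mm steel stem at the front end of the right support; this point is the knob's centre, 41 mm above the worktop. It travels with the support. Its x axis points from the knob back into the desk; pull against it, level with the worktop. Nothing stands within 30 mm of the knob on its two sides, so it can be pinched between the sides from above.
- flap (a joint): angle of the flap, rad: 0 is shut (leaning 0.25 rad back from upright), 1.82 is level, lying on the rubber pads of the pulled-out supports. Starts at 0 to 0.1. Top swings towards the front of the desk. Up to about 0.4 it stays where it is left; past that it falls open by its own weight if not held (flap 0.3 kg, hinge almost free). With the supports home it would sag beyond level.
- flap_handle (a point): handle of the flap: a blue bar, 16 mm in diameter, 40 mm long, parallel to the hinge, held by one steel stem 30 mm beyond the flap's free edge; this point is the bar's centre, 148 mm from the hinge axis. Its y axis runs along the bar, its z axis from the hinge to the bar. Pinched on its two ends (40 mm apart), the bar can turn between the fingers as the flap comes down, so the gripper may keep pointing down.
- flap_hinge (a point): fixed point on the middle of the flap's hinge axis, 64 mm above the worktop, at the front of the white desk (240 mm wide, 174 mm high; its front board is 8 mm ahead of the axis, the guides of the supports 33 mm). y runs along the hinge, to the left; x points horizontally into the desk; the flap comes down towards -x. The knobs are 95 mm to the left and right of this point and 65 mm ahead of it when home.
- flap_mat (a point): centre of the surface of the black rubber mat (86 mm from hinge to edge, 140 mm along the hinge) on the inner side of the plywood flap (206 mm wide, 12 mm thick), 62 mm from the hinge axis. x points out of the mat (up when the flap is level), y along the hinge, z from the hinge to the handle. With the flap level the mat is 72 mm above the worktop.
- block_center (a point): centre of the blue bur block, a solid bar 34 mm (its x) by 75 mm (its y) by 22 mm high with thin steel burs standing on it up to 40 mm above its underside; the point is 11 mm above the underside. 0.16 kg. Grasp it across its 34 mm sides.
- timer_center (a point): centre of the red and white wind-up timer, 61 mm across, 40 mm tall: leave alone.
- bottle_center (a point): centre of the small white bottle with a green cap, 35 mm across, 82 mm tall: leave alone.
- tape_center (a point): centre of the beige tape roll lying flat, 104 mm across, 25 mm high: leave alone.
There are look-alikes about, which are no part of the job. Leave any orange or yellow look-alike of the part that bears block_center alone.

How it is judged:
On the way, in this order (a step that is already met when the one before it is completed fails the run):
1. both supports are fully out (0.06 m or more) while the flap is still up (below 0.6 rad) (value of joint each of support_left, support_right above 0.06 m and value of joint flap below 0.6 rad), for 0.1 s.
2. the flap lies level on the two supports (value of joint each of support_left, support_right above 0.06 m and value of joint flap between 1.7508 and 1.8808 rad), for 0.3 s.
At the end, for the whole second after the job is handed in: Both supports out 0.06 m or more, the flap level (1.75 to 1.88 rad) on them, and the bur block standing upright (within 0.15 rad) and at rest on the mat, its centre within 35 mm (hinge to edge) and 52 mm (along the hinge) of the mat's centre (all of step 2 and x of block_center in the frame of flap_mat between 0.004 and 0.02 m and y of block_center in the frame of flap_mat between -0.052 and 0.052 m and z of block_center in the frame of flap_mat between -0.035 and 0.035 m and angle between block_center's own z axis and vertical below 0.15 rad and linear speed of block below 0.02 m/s and angular speed of block below 0.2 rad/s); the robot touches nothing.
It fails at once if the flap is lowered past 0.6 rad while a support is not out (less than 0.05 m) (value of joint flap above 0.6 rad and value of joint any of support_left, support_right below 0.05 m).
It fails at once if the flap is dropped (turns faster than 4 rad/s) (velocity of joint flap above 4 rad/s).
It fails at once if the timer, the bottle or the tape roll is moved more than 30 mm (distance of any of timer_center, bottle_center, tape_center from where it was at the start of the episode above 0.03 m).
It also fails if it takes over 72 s, if anything falls off the work surface, if the arm or the gripper's body presses on something with over 40 N, if the wrist force passes 120 N, or if a joint passes its speed limit or range.

## Working session

There is one attempt and no reset: what is moved stays moved. The work goes in short steps, Python scripts to look and compute and a tool call to move; the robot and the scene stay as the last step left them, time stands still between calls to the robot, and variables do not carry over. Pictures are saved under pics/ and viewed, at most 10 in all, crops included, and the job is handed in when it is done.

Besides the shell and the picture viewer there is one more tool, called as a command line: name --argument value ..., lists and objects as JSON in quotes. play_rows: Moves the arm, as the interface text tells. Its arguments: {"type":"object","properties":{"xyz":{"type":"array","items":{"type":"array","items":{"type":"number"}}},"rot":{"type":"array","items":{"type":"array","items":{"type":"number"}}},"grip":{"type":"array","items":{"type":"number"}}},"required":["xyz","rot","grip"]}

```bash
mkdir -p pics; cat > h.py <<'E'
import numpy as np, cv2
from bench import readout, vision, ctrl
def snap(n):
    c=vision.camera(n); np.savez(f'{n}.npz',**{k:v for k,v in c.items() if isinstance(v,np.ndarray) or k in('extrinsics','camera_matrix')}); return c
def pts(c,E=None):
    K=np.array(c['camera_matrix']);E=np.array(c['extrinsics']) if E is None else E
    d=c['depth'];v,u=np.mgrid[:480,:640]
    p=np.stack([(u-K[0,2])/K[0,0]*d,(v-K[1,2])/K[1,1]*d,d],-1)
    return p@E[:3,:3].T+E[:3,3]
def blobs(c,lo,hi,mina=40,E=None):
    hsv=cv2.cvtColor(c['color'],cv2.COLOR_RGB2HSV);m=cv2.inRange(hsv,lo,hi)
    P=pts(c,E);n,l,s,ce=cv2.connectedComponentsWithStats(m)
    for i in range(1,n):
        if s[i,4]<mina: continue
        q=P[(l==i)&(c['depth']>0)]
        if len(q): print(s[i],ce[i].round(),'med',np.median(q,0).round(3),'lo',np.percentile(q,2,0).round(3),'hi',np.percentile(q,98,0).round(3))
    return m,l
E
python3 - <<'E'
from h import *
o=readout.get_obs();print({k:np.round(v,3) for k,v in o.items()})
for n in('scene','top'):
    c=snap(n);cv2.imwrite(f'pics/{n}0.png',c['color'][:,:,::-1]);print(n,np.round(c['extrinsics'],3).tolist());blobs(c,(95,90,40),(130,255,255))
E
```

```text
{'time_s': np.float64(0.0), 'q': array([-1.431,  0.182,  1.608,  0.   ,  1.354, -0.206]), 'dq': array([-0.   , -0.001,  0.001, -0.001, -0.002, -0.   ]), 'joint_efforts': array([-2.0000e-03, -4.4487e+01, -3.5134e+01, -0.0000e+00,  9.0000e-03,
        0.0000e+00]), 'eef_pos': array([ 0.195, -0.54 ,  0.249]), 'eef_rot': array([-0.001,  0.985,  0.172,  0.   ]), 'wrist_force': array([ 0.06 , -0.474, -0.807]), 'torque': array([-0.02 , -0.025, -0.019]), 'grasp_force': np.float64(0.0), 'opening': np.float64(0.997)}
scene [[-0.603, -0.477, 0.64, -0.386], [-0.798, 0.377, -0.47, 0.495], [-0.017, -0.794, -0.608, 0.977], [0.0, 0.0, 0.0, 1.0]]
[ 74   0  20  25 323] [84. 11.] med [0.768 0.2   0.696] lo [0.755 0.182 0.676] hi [0.783 0.215 0.717]
[99 59  9  6 43] [103.  62.] med [0.72  0.202 0.61 ] lo [0.711 0.197 0.605] hi [0.728 0.207 0.616]
[ 374  183  178   54 4405] [465. 216.] med [ 0.436 -0.669  0.031] lo [ 0.265 -0.86   0.002] hi [ 0.606 -0.424  0.037]
[220 193  11   9  83] [225. 197.] med [ 0.833 -0.067  0.126] lo [ 0.822 -0.081  0.115] hi [ 0.849 -0.057  0.133]
[209 304  29  27 401] [223. 31
[... 282 characters left out ...]
 0.851 -0.057  0.131]
[  401   133   239   206 12009] [518. 244.] med [ 0.48  -0.653  0.032] lo [ 0.277 -0.856  0.006] hi [ 0.709 -0.392  0.036]
[451 156  14  12 100] [457. 161.] med [ 0.668 -0.5    0.032] lo [ 0.654 -0.514  0.028] hi [ 0.68  -0.485  0.035]
[337 197  21  15 162] [347. 204.] med [ 0.542 -0.226  0.216] lo [ 0.531 -0.243  0.211] hi [ 0.555 -0.209  0.219]
[173 220  34  25 424] [189. 233.] med [0.519 0.127 0.021] lo [0.495 0.092 0.017] hi [0.543 0.159 0.025]
[282 235   8   7  43] [285. 238.] med [ 0.497 -0.097  0.055] lo [ 0.49  -0.105  0.052] hi [ 0.504 -0.091  0.059]
[359 270   8   8  48] [363. 273.] med [ 0.414 -0.267  0.055] lo [ 0.408 -0.275  0.046] hi [ 0.421 -0.26   0.06 ]
```

```bash
ls pics
```

```text
scene0.png
top0.png
```

View pics/top0.png

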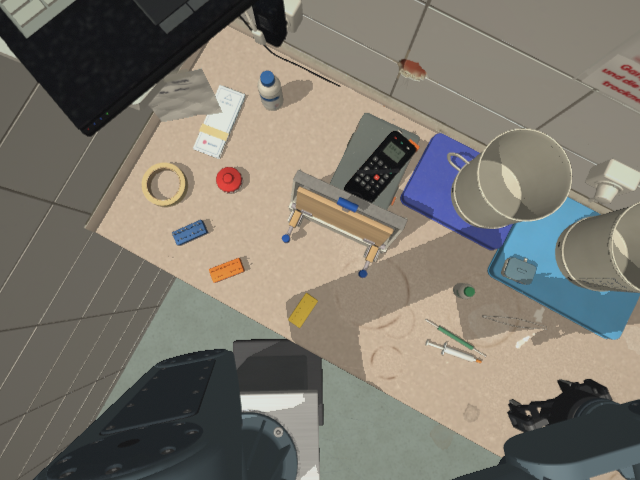

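View pics/scene0.png

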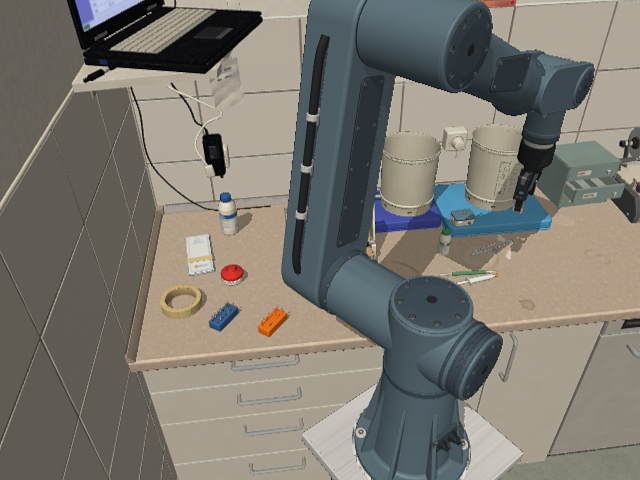

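The top view shows the desk at about (345,215), its blue knobs at (285,238) and (363,273), its handle at (347,204) and the blue block at (189,233). The green-capped bottle is at (465,291), the timer at (229,180) and the tape roll at (163,185). In the scene view the arm hides the desk. I'll go above the right knob first.

```bash
cat >> h.py <<'E'
from scipy.spatial.transform import Rotation as Ro
def pose():
    o=readout.get_obs();q=o['eef_rot'];return np.array(o['eef_pos']),Ro.from_quat([q[1],q[2],q[3],q[0]])
def to(x,y,z,yaw=None):
    "shift in mm & turn about tool z to go to TCP at world xyz with tool x at yaw, tool down"
    p,R=pose();d=R.inv().apply(np.array([x,y,z])-p)*1000
    r=[0,0,0]
    if yaw is not None: r=(R.inv()*Ro.from_euler('z',yaw)*Ro.from_euler('x',np.pi)).as_rotvec()
    print('xyz',d.round(1),'rot',np.round(r,3))
E
python3 - <<'E'
from h import *
to(.414,-.267,.16,-.454)
c=dict(np.load('top.npz'))
hsv=cv2.cvtColor(c['color'],cv2.COLOR_RGB2HSV);m=cv2.inRange(hsv,(95,90,40),(130,255,255));P=pts(c)
for (x,y,w,h) in((337,197,21,15),(173,220,34,25)):
    mm=m[y:y+h,x:x+w]>0;q=P[y:y+h,x:x+w][mm];q=q[(q[:,2]>np.median(q[:,2])-.012)]
    r=cv2.minAreaRect((q[:,:2]*1000).astype(np.float32));print(r,cv2.boxPoints(r).round())
# desk back-top edge: white/grey points z 0.165-0.18
z=P[:,:,2];mk=(z>.165)&(z<.18)&(P[:,:,0]<.65)&(P[:,:,0]>.42)&(P[:,:,1]<0)&(P[:,:,1]>-.4)
r=cv2.minAreaRect((P[mk][:,:2]*1000).astype(np.float32));print(mk.sum(),r)
E
```

```text
xyz [ 298.8 -182.9   89.9] rot [-0.002  0.     0.8  ]
((476.8515930175781, -193.30482482910156), (38.65269088745117, 162.6761474609375), 63.27682113647461) [[ 396. -174.]
 [ 541. -247.]
 [ 558. -213.]
 [ 413. -139.]]
((482.0686950683594, -4.3201141357421875), (344.1834411621094, 67.08443450927734), 73.9742202758789) [[ 402. -160.]
 [ 467. -179.]
 [ 562.  152.]
 [ 497.  170.]]
1897 ((550.1128540039062, -230.31744384765625), (239.36581420898438, 44.48920822143555), 63.48796844482422)
```

play_rows --xyz '[[40, -25, 12], [80, -50, 25], [125, -75, 38], [170, -105, 50], [215, -130, 65], [255, -160, 78], [299, -183, 90], [299, -183, 90], [299, -183, 90], [299, -183, 90]]' --rot '[[0, 0, 0.12], [0, 0, 0.24], [0, 0, 0.36], [0, 0, 0.48], [0, 0, 0.6], [0, 0, 0.72], [0, 0, 0.809], [0, 0, 0.809], [0, 0, 0.809], [0, 0, 0.809]]' --grip '[0.45, 0.45, 0.45, 0.45, 0.45, 0.45, 0.45, 0.45, 0.45, 0.45]'

```text
time_s: 1.35
eef_pos: [0.4137, -0.2685, 0.1606]
eef_rot: [0.0, 0.973, -0.23, 0.0]
wrist_force: [0.3, -0.7, -0.1]
opening: 0.453
grasp_force: 0.0
```

```bash
cat >> h.py <<'E'
def wrist():
    p,R=pose();c=vision.camera('wrist');H=np.array(c['hand_eye']);T=np.eye(4);T[:3,:3]=R.as_matrix();T[:3,3]=p
    return c,T@H
E
python3 - <<'E'
from h import *
c,E=wrist();cv2.imwrite('pics/w1.png',c['color'][:,:,::-1])
blobs(c,(95,90,40),(130,255,255),150,E)
p,R=pose();print(p,R.as_matrix()[:,0],readout.get_obs()['opening'])
to(.414,-.267,.041,-.4625)
E
```

```text
[   7  225   54   35 1211] [ 33. 242.] med [ 0.499 -0.104  0.052] lo [ 0.492 -0.107  0.03 ] hi [ 0.507 -0.091  0.057]
[308 226  26  32 675] [320. 241.] med [ 0.418 -0.269  0.055] lo [ 0.409 -0.276  0.039] hi [ 0.424 -0.261  0.057]
[ 0.41372369 -0.26863935  0.1606175 ] [ 8.93943107e-01 -4.48180092e-01  5.71924358e-04] 0.45027466539304006
xyz [ -0.6  -1.6 119.6] rot [ 0.    -0.001 -0.002]
```

View pics/w1.png

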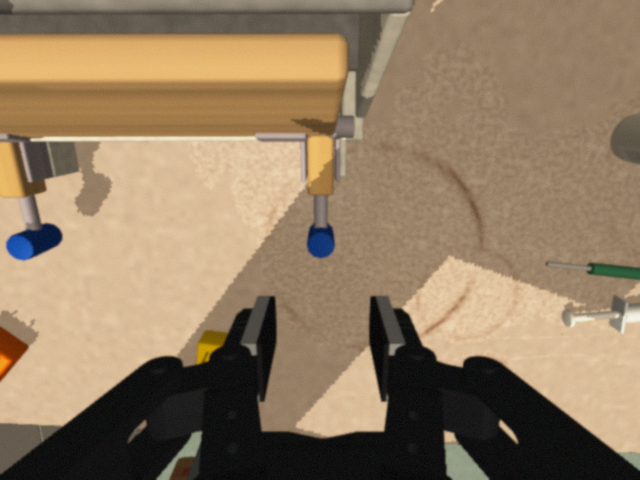

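The wrist view has the right knob at (320,241), centred between the fingers. I'll go down and pinch it.

play_rows --xyz '[[2, 0, 30], [2, 0, 60], [2, 0, 90], [2, 0, 110], [2, 0, 118], [2, 0, 118], [2, 0, 118], [2, 0, 118], [2, 0, 118], [2, 0, 118]]' --rot '[[0, 0, 0], [0, 0, 0], [0, 0, 0], [0, 0, 0], [0, 0, 0], [0, 0, 0], [0, 0, 0], [0, 0, 0], [0, 0, 0], [0, 0, 0]]' --grip '[0.45, 0.45, 0.45, 0.45, 0.45, 0.45, 0.1, 0.05, 0.05, 0.05]'

```text
time_s: 2.65
eef_pos: [0.4167, -0.2687, 0.0434]
eef_rot: [0.0, 0.973, -0.229, 0.001]
wrist_force: [0.4, 1.7, 6.9]
opening: 0.19
grasp_force: 58.6
```

play_rows --xyz '[[-4, 0, 0], [-12, 0, 0], [-22, 0, 0], [-32, 0, 0], [-42, 0, 0], [-52, 0, 0], [-60, 0, 0], [-65, 0, 0], [-68, 0, 0], [-68, 0, 0]]' --rot '[[0, 0, 0], [0, 0, 0], [0, 0, 0], [0, 0, 0], [0, 0, 0], [0, 0, 0], [0, 0, 0], [0, 0, 0], [0, 0, 0], [0, 0, 0]]' --grip '[0.05, 0.05, 0.05, 0.05, 0.05, 0.05, 0.05, 0.05, 0.05, 0.05]'

```text
time_s: 3.9
eef_pos: [0.3599, -0.2404, 0.0437]
eef_rot: [0.002, 0.973, -0.231, 0.006]
wrist_force: [24.7, -0.3, -13.5]
opening: 0.193
grasp_force: 59.2
```

Right support is at its stop. Next I release, rise and go over the left knob.

play_rows --xyz '[[-66, 0, 0], [-64, 0, 0], [-64, 0, -30], [-64, 0, -70], [-30, -40, -75], [10, -80, -75], [50, -130, -75], [66, -189, -75], [66, -189, -75], [66, -189, -75]]' --rot '[[0, 0, 0], [0, 0, 0], [0, 0, 0], [0, 0, 0], [0, 0, 0], [0, 0, 0], [0, 0, 0], [0, 0, 0], [0, 0, 0], [0, 0, 0]]' --grip '[0.45, 0.45, 0.45, 0.45, 0.45, 0.45, 0.45, 0.45, 0.45, 0.45]'

```text
time_s: 5.15
eef_pos: [0.4981, -0.0983, 0.1169]
eef_rot: [0.0, 0.973, -0.229, -0.001]
wrist_force: [0.5, -0.8, 0.4]
opening: 0.449
grasp_force: 0.0
```

```bash
python3 - <<'E'
from h import *
c,E=wrist();cv2.imwrite('pics/w2.png',c['color'][:,:,::-1])
blobs(c,(95,90,40),(130,255,255),100,E)
c=snap('top');blobs(c,(95,90,40),(130,255,255))
E
```

```text
[ 304  246   33   42 1024] [320. 267.] med [ 0.502 -0.098  0.055] lo [ 0.493 -0.106  0.036] hi [ 0.508 -0.09   0.056]
[   0  301   69  108 3908] [ 26. 346.] med [0.527 0.103 0.021] lo [0.499 0.088 0.004] hi [0.55  0.146 0.023]
[604 335  36  47 925] [624. 355.] med [ 0.365 -0.234  0.041] lo [ 0.359 -0.242  0.028] hi [ 0.368 -0.23   0.054]
[260  71  14  15 170] [267.  78.] med [ 0.835 -0.07   0.128] lo [ 0.824 -0.083  0.119] hi [ 0.851 -0.057  0.132]
[  401   133   239   206 12024] [518. 244.] med [ 0.48  -0.654  0.032] lo [ 0.277 -0.855  0.006] hi [ 0.709 -0.392  0.036]
[451 156  14  12 100] [457. 161.] med [ 0.668 -0.499  0.031] lo [ 0.654 -0.514  0.028] hi [ 0.68  -0.485  0.035]
[337 197  21  15 158] [347. 204.] med [ 0.543 -0.226  0.216] lo [ 0.531 -0.243  0.211] hi [ 0.555 -0.209  0.22 ]
[173 220  30  25 356] [187. 233.] med [0.518 0.132 0.021] lo [0.495 0.099 0.017] hi [0.543 0.16  0.025]
[347 296   8   7  46] [351. 299.] med [ 0.358 -0.24   0.056] lo [ 0.352 -0.246  0.044] hi [ 0.365 -0.232  0.06 ]
```

View pics/w2.png

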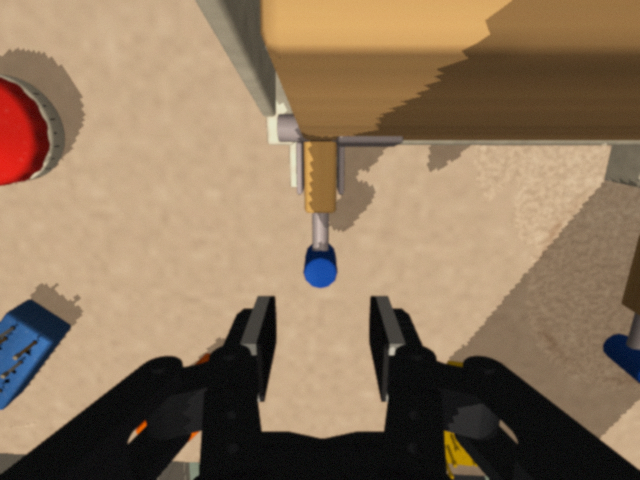

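The left knob at (320,267) is centred too, and the top view puts the right knob 62 mm further out.

play_rows --xyz '[[2, 0, 25], [2, 0, 50], [2, 0, 70], [2, 0, 75], [2, 0, 75], [2, 0, 75], [2, 0, 75], [2, 0, 75], [2, 0, 75], [2, 0, 75]]' --rot '[[0, 0, 0], [0, 0, 0], [0, 0, 0], [0, 0, 0], [0, 0, 0], [0, 0, 0], [0, 0, 0], [0, 0, 0], [0, 0, 0], [0, 0, 0]]' --grip '[0.45, 0.45, 0.45, 0.45, 0.45, 0.1, 0.05, 0.05, 0.05, 0.05]'

```text
time_s: 6.5
eef_pos: [0.5016, -0.0988, 0.0435]
eef_rot: [-0.0, 0.973, -0.23, 0.001]
wrist_force: [0.9, 5.2, 2.8]
opening: 0.195
grasp_force: 58.5
```

play_rows --xyz '[[-4, 0, 0], [-12, 0, 0], [-22, 0, 0], [-32, 0, 0], [-42, 0, 0], [-52, 0, 0], [-58, 0, 0], [-63, 0, 0], [-66, 0, 0], [-66, 0, 0]]' --rot '[[0, 0, 0], [0, 0, 0], [0, 0, 0], [0, 0, 0], [0, 0, 0], [0, 0, 0], [0, 0, 0], [0, 0, 0], [0, 0, 0], [0, 0, 0]]' --grip '[0.05, 0.05, 0.05, 0.05, 0.05, 0.05, 0.05, 0.05, 0.05, 0.05]'

```text
time_s: 7.75
eef_pos: [0.4459, -0.0711, 0.0438]
eef_rot: [0.0, 0.973, -0.23, 0.006]
wrist_force: [15.7, -0.4, -14.5]
opening: 0.191
grasp_force: 59.3
```

Left is at its stop as well. I'll open, rise and go over the handle.

play_rows --xyz '[[4, 0, 0], [4, 0, 0], [4, 0, -40], [4, 0, -100], [4, 0, -160], [30, 20, -215], [80, 45, -235], [120, 70, -235], [160, 95, -235], [160, 95, -235]]' --rot '[[0, 0, 0], [0, 0, 0], [0, 0, 0], [0, 0, 0], [0, 0, 0], [0, 0, 0], [0, 0, 0], [0, 0, 0], [0, 0, 0], [0, 0, 0]]' --grip '[0.45, 0.45, 0.45, 0.5, 0.7, 0.7, 0.7, 0.7, 0.7, 0.7]'

```text
time_s: 9.0
eef_pos: [0.5423, -0.2287, 0.2764]
eef_rot: [0.0, 0.973, -0.231, -0.001]
wrist_force: [-0.2, 0.5, -0.6]
opening: 0.696
grasp_force: 0.0
```

```bash
python3 - <<'E'
from h import *
p,R=pose();print(p,R.as_matrix()[:,0].round(3))
c,E=wrist();cv2.imwrite('pics/w3.png',c['color'][:,:,::-1])
blobs(c,(95,90,40),(130,255,255),100,E)
c=snap('top');blobs(c,(95,90,40),(130,255,255))
E
```

```text
[ 0.54225607 -0.22870789  0.27640369] [ 0.893 -0.449 -0.001]
[  428     0   212   109 15980] [516.  57.] med [ 0.584 -0.437  0.031] lo [ 0.503 -0.52   0.004] hi [ 0.64  -0.373  0.033]
[ 279  255   75   28 2020] [316. 269.] med [ 0.547 -0.227  0.216] lo [ 0.535 -0.244  0.21 ] hi [ 0.558 -0.21   0.218]
[  26  316   63   63 1692] [ 58. 346.] med [0.526 0.116 0.021] lo [0.501 0.089 0.006] hi [0.549 0.159 0.023]
[260  71  14  15 170] [267.  78.] med [ 0.835 -0.07   0.128] lo [ 0.823 -0.083  0.119] hi [ 0.851 -0.057  0.132]
[  408   133   232   206 10899] [528. 251.] med [ 0.463 -0.67   0.032] lo [ 0.276 -0.857  0.007] hi [ 0.697 -0.412  0.036]
[451 156  14  13 102] [457. 161.] med [ 0.667 -0.5    0.032] lo [ 0.653 -0.514  0.028] hi [ 0.681 -0.486  0.035]
[173 220  34  25 424] [189. 233.] med [0.518 0.127 0.021] lo [0.495 0.092 0.017] hi [0.543 0.16  0.025]
```

View pics/w3.png

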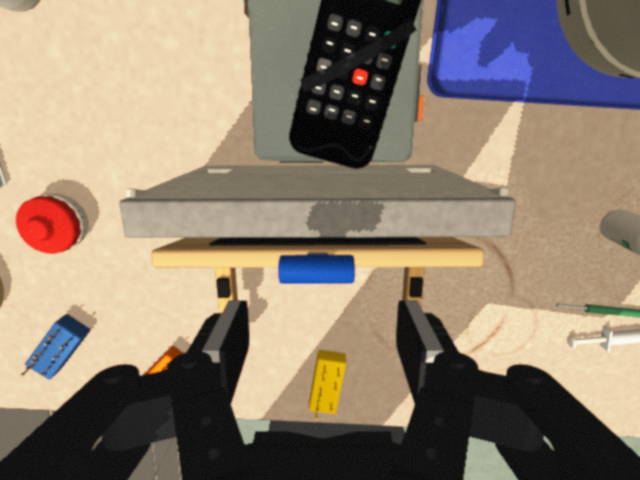

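The wrist view shows the handle bar centred at (316,269), nearly between the fingers, with both supports out and their pads at (223,287) and (416,287). I'll descend and pinch its ends.

play_rows --xyz '[[3, -3, 25], [3, -3, 50], [3, -3, 65], [3, -3, 67], [3, -3, 67], [3, -3, 67], [3, -3, 67], [3, -3, 67], [3, -3, 67], [3, -3, 67]]' --rot '[[0, 0, 0], [0, 0, 0], [0, 0, 0], [0, 0, 0], [0, 0, 0], [0, 0, 0], [0, 0, 0], [0, 0, 0], [0, 0, 0], [0, 0, 0]]' --grip '[0.7, 0.7, 0.7, 0.7, 0.7, 0.45, 0.35, 0.35, 0.35, 0.35]'

```text
time_s: 10.35
eef_pos: [0.5465, -0.227, 0.2122]
eef_rot: [0.002, 0.973, -0.23, 0.001]
wrist_force: [-2.0, -5.7, 3.5]
opening: 0.454
grasp_force: 61.8
```

```bash
python3 - <<'E'
from h import *
p,R=pose();print(p)
h=np.array([.5236,-.2163,.064]);X=np.array([.8934,-.4493,0])
d=p-h;print('d',d@X,d[2],np.hypot(d@X,d[2]),d@np.array([.4493,.8934,0]))
r=np.hypot(d@X,d[2]);a0=np.arctan2(d@X,d[2]);print('flap',.25-a0)
for a in np.arange(.1,1.83,.086):
    t=.25-a;q=h[2]+.148*np.cos(t)
    print(round(a,3),'x',round((.148*np.sin(t)-d@X)*1000,1),'z',round((p[2]-q)*1000,1))
E
```

```text
[ 0.54646435 -0.22703977  0.2121735 ]
d 0.025252386191044307 0.1481735027418927 0.1503099129237434 0.0006780461026770901
flap 0.08119735381952206
0.1 x -3.1 z 1.8
0.186 x -15.8 z 0.5
0.272 x -28.5 z 0.2
0.358 x -41.2 z 1.0
0.444 x -53.8 z 2.9
0.53 x -66.2 z 5.9
0.616 x -78.2 z 10.0
0.702 x -89.9 z 15.0
0.788 x -101.1 z 21.1
0.874 x -111.7 z 28.1
0.96 x -121.7 z 35.9
1.046 x -131.0 z 44.6
1.132 x -139.5 z 54.1
1.218 x -147.2 z 64.3
1.304 x -153.9 z 75.0
1.39 x -159.7 z 86.4
1.476 x -164.5 z 98.1
1.562 x -168.3 z 110.3
1.648 x -171.0 z 122.7
1.734 x -172.7 z 135.3
1.82 x -173.3 z 148.1
```

Bar is pinched (38.6 mm). I'll now follow the arc down.

play_rows --xyz '[[-4, 0, 0], [-16, 0, -1], [-28, 0, -2], [-41, 0, -1], [-54, 0, 1], [-66, 0, 4], [-78, 0, 8], [-90, 0, 13], [-101, 0, 19], [-101, 0, 19]]' --rot '[[0, 0, 0], [0, 0, 0], [0, 0, 0], [0, 0, 0], [0, 0, 0], [0, 0, 0], [0, 0, 0], [0, 0, 0], [0, 0, 0], [0, 0, 0]]' --grip '[0.35, 0.35, 0.35, 0.35, 0.35, 0.35, 0.35, 0.35, 0.35, 0.35]'

```text
time_s: 11.6
eef_pos: [0.4561, -0.182, 0.1944]
eef_rot: [0.002, 0.973, -0.23, 0.002]
wrist_force: [-6.1, -3.1, 11.8]
opening: 0.452
grasp_force: 66.2
```

play_rows --xyz '[[-10, 0, 7], [-20, 0, 15], [-30, 0, 23], [-38, 0, 33], [-46, 0, 43], [-53, 0, 54], [-59, 0, 65], [-63, 0, 77], [-67, 0, 89], [-67, 0, 89]]' --rot '[[0, 0, 0], [0, 0, 0], [0, 0, 0], [0, 0, 0], [0, 0, 0], [0, 0, 0], [0, 0, 0], [0, 0, 0], [0, 0, 0], [0, 0, 0]]' --grip '[0.35, 0.35, 0.35, 0.35, 0.35, 0.35, 0.35, 0.35, 0.35, 0.35]'

```text
time_s: 12.85
eef_pos: [0.395, -0.1514, 0.1026]
eef_rot: [0.002, 0.973, -0.229, -0.0]
wrist_force: [-8.2, -6.4, 2.6]
opening: 0.453
grasp_force: 72.9
```

play_rows --xyz '[[-2, 0, 8], [-3, 0, 16], [-4, 0, 22], [-5, 0, 28], [-5, 0, 33], [-5, 0, 36], [-5, 0, 38], [-5, 0, 39], [-5, 0, 39], [-5, 0, 39]]' --rot '[[0, 0, 0], [0, 0, 0], [0, 0, 0], [0, 0, 0], [0, 0, 0], [0, 0, 0], [0, 0, 0], [0, 0, 0], [0, 0, 0], [0, 0, 0]]' --grip '[0.35, 0.35, 0.35, 0.35, 0.35, 0.35, 0.35, 0.35, 0.35, 0.35]'

```text
time_s: 14.1
eef_pos: [0.3906, -0.1492, 0.0639]
eef_rot: [0.002, 0.973, -0.229, -0.001]
wrist_force: [-9.9, -6.1, 2.7]
opening: 0.455
grasp_force: 73.0
```

play_rows --xyz '[[0, 0, 1], [0, 0, 2], [0, 0, 3], [0, 0, 4], [0, 0, 4], [0, 0, 4], [0, 0, 4], [0, 0, 4], [0, 0, 4], [0, 0, 4]]' --rot '[[0, 0, 0], [0, 0, 0], [0, 0, 0], [0, 0, 0], [0, 0, 0], [0, 0, 0], [0, 0, 0], [0, 0, 0], [0, 0, 0], [0, 0, 0]]' --grip '[0.35, 0.35, 0.35, 0.35, 0.35, 0.35, 0.35, 0.35, 0.35, 0.35]'

```text
time_s: 15.35
eef_pos: [0.3906, -0.1492, 0.0601]
eef_rot: [0.002, 0.973, -0.229, -0.001]
wrist_force: [-12.6, -6.6, 6.2]
opening: 0.454
grasp_force: 73.4
```

```bash
python3 - <<'E'
from h import *
c=snap('top');P=pts(c)
h=np.array([.5236,-.2163]);X=np.array([.8934,-.4493]);Y=np.array([.4493,.8934])
q=P.reshape(-1,3);a=(q[:,:2]-h)@X;b=(q[:,:2]-h)@Y
for s in(-.085,.085,-.06,.06):
  for t in(-.02,-.05,-.08,-.1,-.112):
    m=(abs(a-t)<.006)&(abs(b-s)<.01)&(q[:,2]>.03);print(s,t,m.sum(),np.median(q[m,2]).round(4) if m.any() else 0)
cv2.imwrite('pics/t3.png',cv2.resize(c['color'][150:350,220:460,::-1],None,fx=3,fy=3))
E
```

```text
-0.085 -0.02 50 0.07
-0.085 -0.05 51 0.0702
-0.085 -0.08 48 0.0703
-0.085 -0.1 48 0.0696
-0.085 -0.112 6 0.0705
0.085 -0.02 49 0.0689
0.085 -0.05 49 0.0695
0.085 -0.08 46 0.0691
0.085 -0.1 21 0.07
0.085 -0.112 11 0.069
-0.06 -0.02 50 0.0704
-0.06 -0.05 50 0.0716
-0.06 -0.08 54 0.0716
-0.06 -0.1 48 0.0717
-0.06 -0.112 31 0.3745
0.06 -0.02 48 0.07
0.06 -0.05 48 0.0716
0.06 -0.08 25 0.0723
0.06 -0.1 10 0.3801
0.06 -0.112 33 0.3937
```

View pics/t3.png

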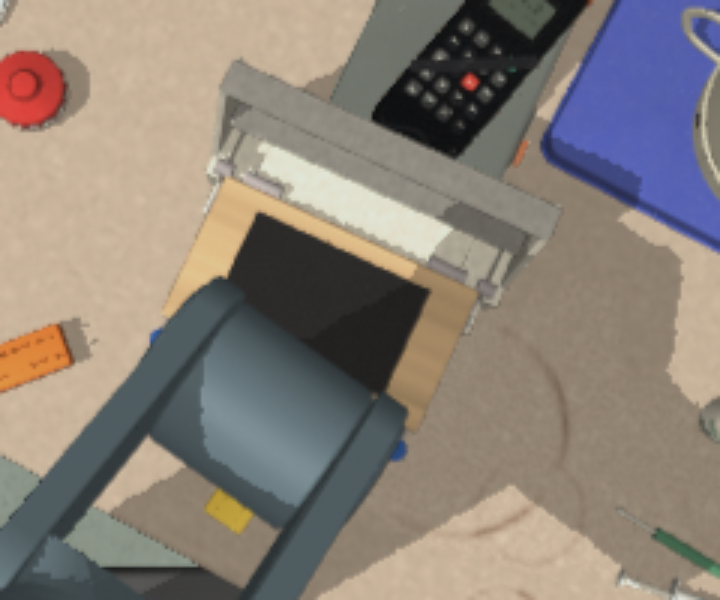

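The crop shows the flap lying flat with the black mat exposed, around (330,300), and the flap top at about 70 mm. I'll release, rise and work out the block.

play_rows --xyz '[[0, 0, 0], [0, 0, 0], [0, 0, 0], [0, 0, -20], [0, 0, -60], [0, 0, -110], [0, 0, -150], [0, 0, -150], [0, 0, -150], [0, 0, -150]]' --rot '[[0, 0, 0], [0, 0, 0], [0, 0, 0], [0, 0, 0], [0, 0, 0], [0, 0, 0], [0, 0, 0], [0, 0, 0], [0, 0, 0], [0, 0, 0]]' --grip '[0.7, 0.7, 0.7, 0.7, 0.7, 0.7, 0.7, 0.7, 0.7, 0.7]'

```text
time_s: 16.65
eef_pos: [0.3905, -0.147, 0.2078]
eef_rot: [-0.001, 0.973, -0.23, -0.001]
wrist_force: [0.3, 0.3, -0.8]
opening: 0.698
grasp_force: 0.0
```

```bash
python3 - <<'E'
from h import *
c=snap('top');P=pts(c);m,l=blobs(c,(95,90,40),(130,255,255))
hsv=cv2.cvtColor(c['color'],cv2.COLOR_RGB2HSV)
m=(m>0);m[:215]=0;m[250:]=0;m[:,:165]=0;m[:,215:]=0
q=P[m];q=q[(q[:,2]>.015)&(q[:,2]<.03)]
r=cv2.minAreaRect((q[:,:2]*1000).astype(np.float32));print(len(q),r,cv2.boxPoints(r).round())
w,h=r[1];ang=np.radians(r[2]+(0 if w>h else 90));print('long axis deg',np.degrees(ang)) 
yaw=(ang+np.pi/2) # tool x along long axis -> tool y across; yaw = ang mod pi
p,R=pose();cur=np.arctan2(*R.as_matrix()[1::-1,0]);print(p,cur,readout.get_obs()['q'])
for y in(ang,ang-np.pi):
    to(r[0][0]/1000+.002,r[0][1]/1000-.001,.16,y)
E
```

```text
[260  71  14  15 170] [267.  78.] med [ 0.835 -0.07   0.128] lo [ 0.823 -0.083  0.118] hi [ 0.851 -0.057  0.132]
[  401   133   239   206 12026] [518. 244.] med [ 0.48  -0.654  0.032] lo [ 0.277 -0.855  0.006] hi [ 0.709 -0.392  0.036]
[451 156  14  12 100] [457. 161.] med [ 0.668 -0.499  0.032] lo [ 0.654 -0.514  0.028] hi [ 0.68  -0.485  0.036]
[173 220  34  25 425] [189. 233.] med [0.519 0.126 0.021] lo [0.495 0.091 0.017] hi [0.543 0.16  0.025]
421 ((519.4144897460938, 126.88609313964844), (33.63503646850586, 74.30082702636719), 22.082908630371094) [[490. 155.]
 [518.  86.]
 [549.  99.]
 [521. 168.]]
long axis deg 112.08290863037111
[ 0.39058657 -0.14704881  0.20784208] -0.46323953853449895 [-6.46236403e-01 -1.42142026e-01  2.02523059e+00  2.97034712e-05
  1.26147366e+00  1.38779121e+00]
xyz [  -4.8 -302.6   48. ] rot [-4.000e-03  1.000e-03 -2.419e+00]
xyz [  -4.8 -302.6   48. ] rot [0.001 0.003 0.722]
```

play_rows --xyz '[[0, -40, 5], [0, -90, 10], [-2, -140, 20], [-3, -190, 30], [-4, -240, 40], [-5, -280, 60], [-5, -302, 80], [-5, -302, 88], [-5, -302, 88], [-5, -302, 88]]' --rot '[[0, 0, 0.1], [0, 0, 0.22], [0, 0, 0.34], [0, 0, 0.46], [0, 0, 0.58], [0, 0, 0.7], [0, 0, 0.722], [0, 0, 0.722], [0, 0, 0.722], [0, 0, 0.722]]' --grip '[0.7, 0.7, 0.7, 0.7, 0.7, 0.7, 0.7, 0.7, 0.7, 0.7]'

```text
time_s: 17.95
eef_pos: [0.5219, 0.124, 0.1218]
eef_rot: [-0.0, 0.829, -0.559, 0.0]
wrist_force: [0.6, 0.7, 0.9]
opening: 0.696
grasp_force: 0.0
```

```bash
python3 - <<'E'
from h import *
p,R=pose();print(p,R.as_matrix()[:,0].round(3),readout.get_obs()['q'].round(2))
c,E=wrist();cv2.imwrite('pics/w5.png',c['color'][:,:,::-1])
m,l=blobs(c,(95,90,40),(130,255,255),300,E)
n,l,s,ce=cv2.connectedComponentsWithStats(m);i=1+np.argmax(s[1:,4])
P=pts(c,E);q=P[(l==i)];q=q[(q[:,2]>.018)&(q[:,2]<.026)]
t=(q-p)@R.as_matrix();r=cv2.minAreaRect((t[:,:2]*1000).astype(np.float32));print('tool frame',r)
E
```

```text
[0.52189635 0.1239652  0.12175833] [ 0.375 -0.927  0.   ] [ 0.01  0.25  1.81 -0.    1.08  2.77]
[ 292  192   54  117 5543] [320. 248.] med [0.524 0.124 0.021] lo [0.5   0.091 0.015] hi [0.547 0.161 0.023]
tool frame ((-3.2778778076171875, -2.2654953002929688), (32.35593795776367, 74.2737045288086), 89.27352905273438)
```

View pics/w5.png

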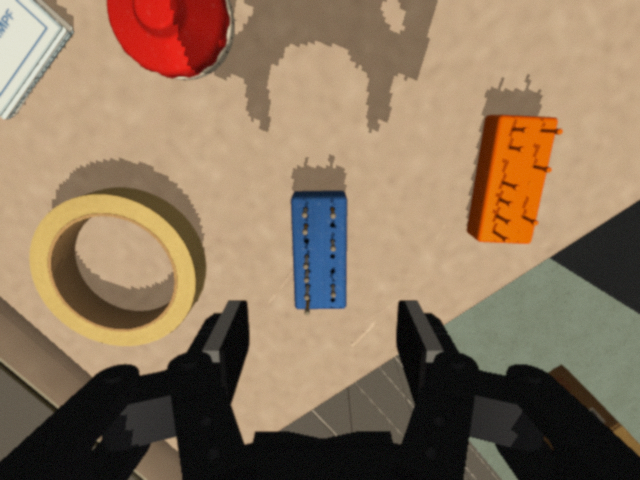

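The blue block is centred at (320,250) and square with the fingers. The tape roll at (120,265) and the orange look-alike at (515,180) are clear.

play_rows --xyz '[[-3, -1, 25], [-3, -1, 50], [-3, -1, 75], [-3, -1, 92], [-3, -1, 99], [-3, -1, 99], [-3, -1, 99], [-3, -1, 99], [-3, -1, 99], [-3, -1, 99]]' --rot '[[0, 0, 0], [0, 0, 0], [0, 0, 0], [0, 0, 0], [0, 0, 0], [0, 0, 0], [0, 0, 0], [0, 0, 0], [0, 0, 0], [0, 0, 0]]' --grip '[0.6, 0.6, 0.6, 0.6, 0.6, 0.6, 0.3, 0.25, 0.25, 0.25]'

```text
time_s: 19.25
eef_pos: [0.5227, 0.128, 0.0235]
eef_rot: [-0.001, 0.83, -0.558, 0.001]
wrist_force: [-0.7, -0.8, 7.4]
opening: 0.383
grasp_force: 61.3
```

play_rows --xyz '[[0, 0, -20], [0, 0, -50], [0, 0, -90], [0, 0, -130], [0, 0, -150], [0, 0, -150], [0, 0, -150], [0, 0, -150], [0, 0, -150], [0, 0, -150]]' --rot '[[0, 0, 0], [0, 0, 0], [0, 0, 0], [0, 0, 0], [0, 0, 0], [0, 0, 0], [0, 0, 0], [0, 0, 0], [0, 0, 0], [0, 0, 0]]' --grip '[0.25, 0.25, 0.25, 0.25, 0.25, 0.25, 0.25, 0.25, 0.25, 0.25]'

```text
time_s: 20.5
eef_pos: [0.5214, 0.1279, 0.1717]
eef_rot: [0.0, 0.829, -0.559, -0.0]
wrist_force: [1.1, -0.6, -1.3]
opening: 0.376
grasp_force: 60.5
```

```bash
python3 - <<'E'
from h import *
c=snap('top');P=pts(c)
hsv=cv2.cvtColor(c['color'],cv2.COLOR_RGB2HSV)
m=(hsv[:,:,2]<60)&(P[:,:,2]>.062)&(P[:,:,2]<.08)&(P[:,:,0]>.38)&(P[:,:,0]<.56)&(P[:,:,1]<-.08)&(P[:,:,1]>-.3)
q=P[m];r=cv2.minAreaRect((q[:,:2]*1000).astype(np.float32));print(m.sum(),r)
g=np.array([.5236,-.2163])-.062*np.array([.8934,-.4493]);print('pred',g)
to(g[0],g[1],.172,-.463); to(g[0],g[1],.097,-.463);print(readout.get_obs()['opening'])
E
```

```text
2373 ((465.5401306152344, -187.45135498046875), (138.18841552734375, 83.1952896118164), 63.47334671020508)
pred [ 0.4682092 -0.1884434]
xyz [273.1 168.3  -0. ] rot [ 0.     0.    -0.722]
xyz [273.1 168.3  75. ] rot [ 0.     0.    -0.722]
0.3834061446807898
```

play_rows --xyz '[[35, 20, -10], [75, 46, -10], [115, 70, -10], [155, 95, -10], [195, 120, -10], [235, 145, -10], [260, 160, 0], [273, 168, 20], [273, 168, 40], [273, 168, 40]]' --rot '[[0, 0, -0.1], [0, 0, -0.2], [0, 0, -0.3], [0, 0, -0.4], [0, 0, -0.52], [0, 0, -0.64], [0, 0, -0.722], [0, 0, -0.722], [0, 0, -0.722], [0, 0, -0.722]]' --grip '[0.25, 0.25, 0.25, 0.25, 0.25, 0.25, 0.25, 0.25, 0.25, 0.25]'

```text
time_s: 21.8
eef_pos: [0.4674, -0.1877, 0.1308]
eef_rot: [-0.001, 0.973, -0.23, -0.002]
wrist_force: [-0.1, -0.1, -1.5]
opening: 0.381
grasp_force: 60.5
```

play_rows --xyz '[[0, 0, 10], [0, 0, 20], [0, 0, 28], [0, 0, 32], [0, 0, 35], [0, 0, 36], [0, 0, 37], [0, 0, 37], [0, 0, 37], [0, 0, 37]]' --rot '[[0, 0, 0], [0, 0, 0], [0, 0, 0], [0, 0, 0], [0, 0, 0], [0, 0, 0], [0, 0, 0], [0, 0, 0], [0, 0, 0], [0, 0, 0]]' --grip '[0.25, 0.25, 0.25, 0.25, 0.25, 0.25, 0.25, 0.25, 0.25, 0.25]'

```text
time_s: 23.05
eef_pos: [0.4688, -0.1883, 0.0955]
eef_rot: [0.0, 0.973, -0.23, 0.0]
wrist_force: [-0.8, -0.5, 0.8]
opening: 0.378
grasp_force: 60.6
```

Just touching the mat, so I'll release and rise.

play_rows --xyz '[[0, 0, 0], [0, 0, 0], [0, 0, 0], [0, 0, 0], [0, 0, -15], [0, 0, -40], [0, 0, -80], [0, 0, -120], [-30, -60, -150], [-40, -110, -150]]' --rot '[[0, 0, 0], [0, 0, 0], [0, 0, 0], [0, 0, 0], [0, 0, 0], [0, 0, 0], [0, 0, 0], [0, 0, 0], [0, 0, 0], [0, 0, 0]]' --grip '[0.6, 0.6, 0.6, 0.6, 0.6, 0.6, 0.6, 0.6, 0.6, 0.6]'

```text
time_s: 24.3
eef_pos: [0.483, -0.0718, 0.249]
eef_rot: [0.0, 0.973, -0.231, 0.003]
wrist_force: [0.6, 0.4, 0.3]
opening: 0.596
grasp_force: 0.0
```

play_rows --xyz '[[-10, -60, 0], [-20, -110, 0], [-20, -150, 0], [-20, -150, 0], [-20, -150, 0], [-20, -150, 0], [-20, -150, 0], [-20, -150, 0], [-20, -150, 0], [-20, -150, 0]]' --rot '[[0, 0, 0], [0, 0, 0], [0, 0, 0], [0, 0, 0], [0, 0, 0], [0, 0, 0], [0, 0, 0], [0, 0, 0], [0, 0, 0], [0, 0, 0]]' --grip '[0.6, 0.6, 0.6, 0.6, 0.6, 0.6, 0.6, 0.6, 0.6, 0.6]'

```text
time_s: 25.55
eef_pos: [0.5311, 0.0712, 0.2453]
eef_rot: [-0.0, 0.973, -0.23, -0.0]
wrist_force: [0.7, -0.1, -0.1]
opening: 0.602
grasp_force: 0.0
```

```bash
python3 - <<'E'
from h import *
c=snap('top');blobs(c,(95,90,40),(130,255,255))
cv2.imwrite('pics/t9.png',cv2.resize(c['color'][150:350,220:460,::-1],None,fx=3,fy=3))
E
```

```text
[260  71  14  15 170] [267.  78.] med [ 0.835 -0.07   0.128] lo [ 0.823 -0.083  0.12 ] hi [ 0.851 -0.057  0.132]
[  401   133   239   206 12026] [518. 244.] med [ 0.48  -0.654  0.032] lo [ 0.277 -0.855  0.006] hi [ 0.708 -0.392  0.036]
[451 156  14  12 100] [457. 161.] med [ 0.668 -0.499  0.031] lo [ 0.654 -0.514  0.028] hi [ 0.68  -0.485  0.034]
[313 231  28  38 532] [327. 250.] med [ 0.465 -0.188  0.094] lo [ 0.431 -0.214  0.089] hi [ 0.501 -0.163  0.098]
[270 260   8   7  44] [274. 263.] med [ 0.442 -0.071  0.056] lo [ 0.435 -0.079  0.053] hi [ 0.449 -0.063  0.059]
[301 281  18  12 110] [309. 287.] med [ 0.387 -0.149  0.07 ] lo [ 0.376 -0.166  0.066] hi [ 0.4   -0.132  0.075]
[347 296   8   7  46] [351. 299.] med [ 0.358 -0.24   0.056] lo [ 0.352 -0.247  0.045] hi [ 0.365 -0.232  0.059]
```

View pics/t9.png

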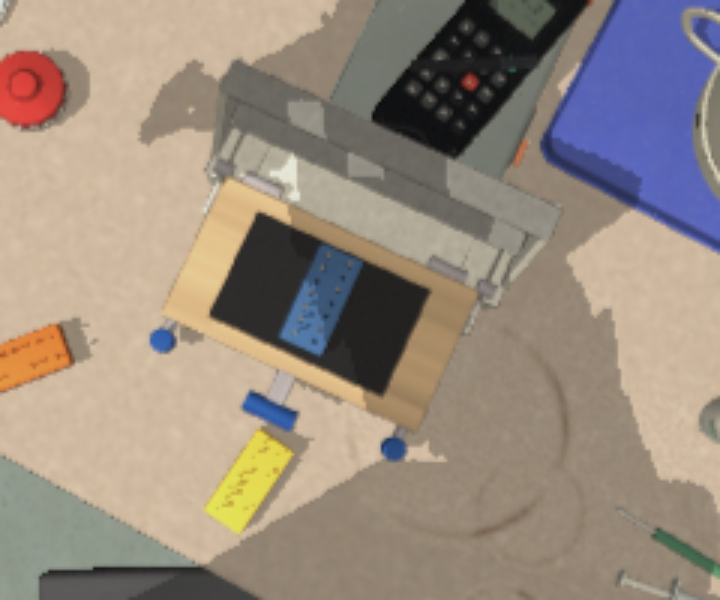

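The crop shows the block flat in the middle of the mat at (322,298). The flap is level, with both knobs out at (162,340) and (393,448), and nothing else has moved.

```bash
python3 -c "
from bench import ctrl;print(ctrl.hand_in())"
```

```text
the job is handed in; nothing more can be done
None
```

The job is handed in, with no verdict shown: the last top view had both supports out at their stops, the flap level on them and the blue block released at the middle of the mat, and I never touched the timer, bottle or tape roll.

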